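# Set a flat bar in the cutting-off jig

## Task

Set the steel flat bar up in the wooden cutting-off jig for sawing: push it flat against the fence and slide it along until 30 mm sticks out past the steel-faced end of the bed, so that the scribed line in the blue patch lies over that end. Then press the raised clamp arm down onto the bar so that its foot rests on it. Do it all by pushing with the fingertips, never lift the bar, and leave the offcuts, marker and caliper on the bench where they are.

Things in the scene. Friction and masses are not known exactly. Their poses are not given: they have to be found in the camera images.
- jig: The cutting-off jig, fixed to the bench: a wooden bed, level top 52 mm above the bench, an aluminium fence along one side, a clamp across its middle. Origin at bench height; x is the way the bar is slid (to the steel-faced end), y points to the fence. The bed runs from x = -150 to 62 mm and, at x < -32, from y = 18 mm to the fence face at y = 96 mm (fence 12 mm higher than the bed, 14 thick).
- bed_end (a point): The corner where bed top, steel-faced end and fence face meet: jig x = 62, y = 96, z = 52 mm. Same axes as the jig.
- bracket (a point): The clamp arm's pivot: jig x = 0, y = 2, z = 64 mm; it turns about the jig's x direction. The clamp's bracket round it fills jig |x| < 12, y < 15 mm, up to 71 mm above the bench; its red handle runs from there along -y at x = 0 to y = -98 mm, at most 102 mm above the bench.
- bar: The steel flat bar, 160 x 50 x 5 mm, about 0.3 kg, loose on the bed, a little off the fence, slightly askew, its end not yet past the bed's end. Origin: centre of its underside; x along it to the end with the blue patch, whose scribed line is 30 mm from that end. It stops when the push stops. Placed right, its x is along the jig's x and its origin at jig x = 12, y = 71 mm.
- bar_front (a point): Fence-side front corner of the bar's underside: bar x = +80, y = +25 mm. If this corner stands off the fence, push sideways near this end: a sideways push near the other end can jam.
- bar_rear (a point): Fence-side rear corner of the bar's underside: bar x = -80, y = +25 mm. The same holds for it.
- clamp_handle (a joint): Angle of the clamp lever (rad): 0.45 to 0.62 at the start (arm raised), about 0.07 when the foot rests on the 5 mm bar, 0 when down on the bare bed. It stays where it is left; pressing down on the arm near its foot with about 3 to 6 N moves it.
- clamp_arm_top (a point): Point on the upper face of the clamp arm, 66 mm from its pivot, just short of the foot (72 mm from the pivot, beneath the arm): the place to press. Moves with the arm. The arm is 8 mm wide and ends 78 mm from the pivot, at jig x = 0. Raised, its end is up to 115 mm above the bench; with the foot on the bar, this point is about 74 mm above the bench.
- offcut_1: Small sawn-off piece of the same bar, 30 x 50 x 5 mm, on the bench; leave it. Origin under its centre.
- offcut_2: Another such piece; leave it.
- marker: Black marker pen, 133 mm, lying on the bench; leave it.
- caliper: Vernier caliper, 205 mm, lying on the bench; leave it.

How it is judged:
By the outcome, as a careful person would: the job done as asked, in the order asked, and still so for the second after the job is handed in, with the robot touching nothing.
It also fails if it takes over 58 s, if anything falls off the work surface, if the arm or the gripper's body presses on something with over 40 N, if the wrist force passes 120 N, or if a joint passes its speed limit or range.

## Robot

A 6-joint arm with a two-finger parallel gripper is mounted at the origin on a cart in front of the work surface, level with it; the furniture and walls round the work are solid. World frame = base frame: x ahead of the robot, y to its left, z up, the work surface at z = 0. Lengths are in m, angles in degrees, forces in N, time in s.
With the tool pointing down it reaches from about 0.4 to 0.825 m from the base axis. Payload 7 kg.
Tool frame: the origin (TCP) lies midway between the tips of the shut fingers; the grasp point (between the pads) lies 19 mm behind it; z points along the fingers, y is the direction in which the jaws open and shut (so a half turn about z gives the same grasp; the last joint's range is limited). The gripper opens to 88 mm and grips with 3 to 60 N. Pads are 19 mm wide; open, the fingers measure 130 mm over their backs; the gripper's body (78 mm by 193 mm) begins 47 mm behind the grasp point.
Start: joints at [90.82, 20.546, 0.682, 0, -70.136, -16.507], TCP at [0.183, 0.65, 0.227] pointing down, gripper open.
Joint ranges: [-176.03, 176.03], [-82.01, 121.73], [-58.28, 71.71], [-173.87, 95.51], [-174.79, -0.11], [-173.66, 173.66]. Speed limits (degrees/s): [136.94, 136.94, 172.46, 180, 180, 180].

## Interface

Orientations are given as a 3x3 rotation matrix whose columns are the frame's x, y, z axes.
In Python, from rig import robot gives the robot as it stands. Calls block until the motion is done:
- robot.goto(position, orientation): joint-space move of the TCP to a pose.
- robot.servo_line(position, ori=None, speed=0.15): straight line of the TCP; ori=None keeps the orientation; speed is the mean speed in m/s.
- robot.movej(angles): joint-space move.
- robot.move_gripper(opening): opening from 0.0 (shut) to 1.0 (fully open); the grip force is fixed at half the most; returns when the fingers have stopped.
- robot.dwell(seconds).
- robot.ik(position, orientation): joint angles nearest the present ones, or None.
- robot.grab_frame(name): name is "side" or "top" or "wrist"; returns (picture, depth): 400x640x3 uint8, red, green, blue; 400x640 float32, m along the optical axis (not along the pixel's ray), 0 where there is no reading.
- robot.camera_info(name): a dict with "vfov" (degrees; the focal length in pixels is half the picture's height over the tangent of half this angle, whatever the lens; pixels are square), "cx", "cy" (the principal point, pixels), "view" (4x4, takes a point from world to camera coordinates); the wrist camera has in their place "T_tool_cam" (4x4, takes a point from camera to tool coordinates, whose origin is the TCP and whose axes are the flange's). Camera axes: x right, y down, z forward; pixel columns grow to the right and rows downward; lengths in m; the calibration is good to about 2 mm. A picture is of the moment at which its call begins: read the wrist's pose just before it. camera_info takes no time and is no camera call.
A pose or a line that the arm cannot do raises robot.Unreachable and nothing moves.
- robot.job_done(): hands the job in, once; it reports no verdict.
Readings, each from a call of its own:
- robot.read_t(): time.
- robot.read_qpos(): joint angles.
- robot.read_qvel(): joint speeds.
- robot.read_effort(): joint torques, N m.
- robot.read_position(): TCP position.
- robot.read_tcp_rot(): TCP orientation.
- robot.read_force(): force on the tool from outside, world axes, zero at the start.
- robot.read_ft_torque(): the same for the moment, N m.
- robot.read_grip_width(): opening from 0.0 (shut) to 1.0 (fully open).
Only numpy, scipy, OpenCV 4.12 (cv2) and the standard library are available. Lean on these libraries where they do the work, as an engineer would, in place of code of your own. Each camera call takes 0.05 s, during which the arm holds its last target.

## Working session

There is one attempt and no reset: what is moved stays moved. The work goes in short steps, each a Python script; the robot and the scene stay as the last script left them, time stands still between calls to the robot, and variables do not carry over. Pictures are saved under pics/ and viewed, and the job is handed in when it is done.

```bash
ls; mkdir -p pics; python3 - <<'E'
from rig import robot
import cv2,numpy as np
print(robot.read_t())
for n in ["side","top","wrist"]:
    im,d=robot.grab_frame(n)
    cv2.imwrite(f"pics/{n}0.png",im[:,:,::-1]); np.save(f"pics/{n}0_d.npy",d); 
    print(n,robot.camera_info(n))
print(robot.read_t(),robot.read_position(),robot.read_tcp_rot())
E
```

```text
pics
0.0
side {'vfov': 44.84821783917624, 'cx': 320.59695275841995, 'cy': 202.83555273153266, 'view': array([[ 0.99945011,  0.02076173, -0.02585416, -0.56243025],
       [-0.01474043, -0.4202422 , -0.90729224,  0.15012652],
       [-0.02970197,  0.90717443, -0.41970508,  1.3035282 ],
       [ 0.        ,  0.        ,  0.        ,  1.        ]])}
top {'vfov': 50.837560774363084, 'cx': 327.0209080889195, 'cy': 199.18643422837656, 'view': array([[-0.00278143, -0.99996709, -0.00762095,  0.2274438 ],
       [-0.98505798,  0.00405214, -0.17217535,  0.55361718],
       [ 0.17220056,  0.00702819, -0.98503684,  0.97509409],
       [ 0.        ,  0.        ,  0.        ,  1.        ]])}
wrist {'vfov': 58.43324095162363, 'cx': 316.9416183670986, 'cy': 197.6377000851717, 'T_tool_cam': array([[ 4.87767609e-04, -9.64684756e-01, -2.63406687e-01,
         7.05480209e-02],
       [ 9.99999814e-01,  3.73945843e-04,  4.82249198e-04,
         4.90456532e-04],
       [-3.66718614e-04, -2.63406873e-01,  9.64684759e-01,
        -1.56952943e-01],
       [ 0.00000000e+00,  0.00000000e+00,  0.00000000e+00,
         1.00000000e+00]])}
0.15 [0.18242469 0.6495023  0.22586286] [[ 9.62737749e-01 -2.70436667e-01 -1.89749889e-04]
 [-2.70436689e-01 -9.62736945e-01 -1.25357829e-03]
 [ 1.56334305e-04  1.25818247e-03 -9.99999196e-01]]
```

View pics/side0.png

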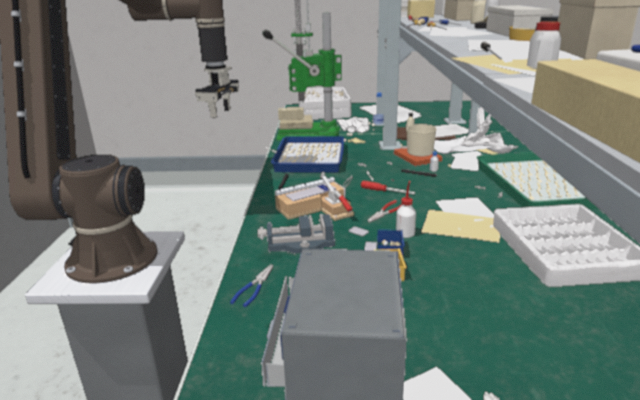

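View pics/top0.png

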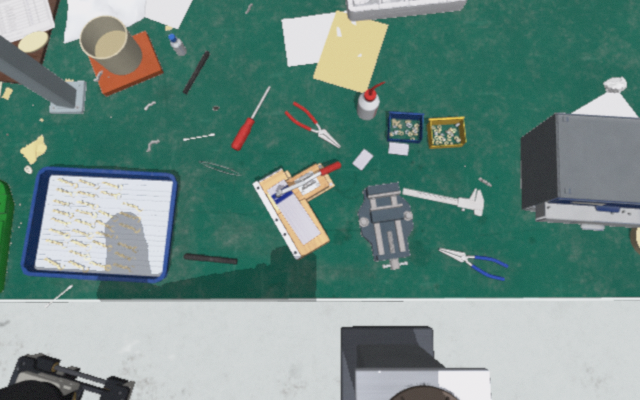

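View pics/wrist0.png

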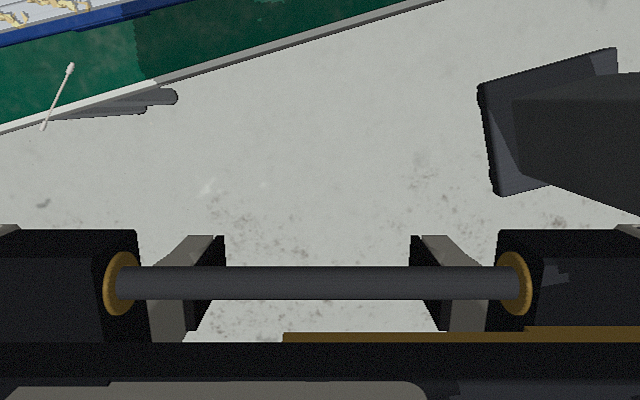

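The top view shows the jig at about (295,205): fence on its left, blue patch near (280,195), red handle at (330,167). The marker is at (210,258), the caliper at (445,200), and the offcuts are the light pieces at (362,158) and (398,149). I'll enlarge this area.

```bash
cat > h.py <<'E'
import numpy as np, cv2
from rig import robot
def cam(name,T=None):
    i=robot.camera_info(name); f=200/np.tan(np.radians(i['vfov'])/2)
    if 'view' in i: W=np.linalg.inv(i['view'])
    else: W=T@i['T_tool_cam']
    return f,i['cx'],i['cy'],W
def tool():
    T=np.eye(4);T[:3,3]=robot.read_position();T[:3,:3]=robot.read_tcp_rot();return T
def ray(c,u,v,z):
    f,cx,cy,W=c
    d=W[:3,:3]@np.array([(u-cx)/f,(v-cy)/f,1.]);o=W[:3,3]
    return o+d*(z-o[2])/d[2]
def proj(c,p):
    f,cx,cy,W=c
    q=np.linalg.inv(W)@np.append(p,1); return np.array([f*q[0]/q[2]+cx,f*q[1]/q[2]+cy])
E
python3 - <<'E'
import cv2
im=cv2.imread('pics/top0.png')[140:280,230:370]
cv2.imwrite('pics/top0c.png',cv2.resize(im,None,fx=4.2,fy=4.2,interpolation=cv2.INTER_CUBIC))
from h import *
c=cam('top')
for p in [(255,181),(297,257),(328,240)]: print(p,ray(c,*p,0.055))
E
```

```text
(255, 181) [0.59910152 0.4011102  0.055     ]
(297, 257) [0.41493633 0.29681996 0.055     ]
(328, 240) [0.45479008 0.22343867 0.055     ]
```

View pics/top0c.png

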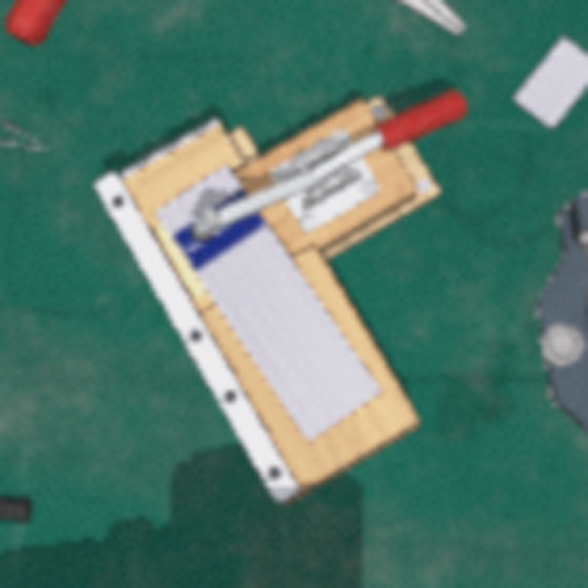

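```bash
cat >> h.py <<'E'
def Rt(yaw):  # tool down, tool x at yaw deg
    c,s=np.cos(np.radians(yaw)),np.sin(np.radians(yaw))
    return np.array([[c,s,0],[s,-c,0],[0,0,-1.]])
E
python3 - <<'E'
from h import *
p=[0.495,0.283,0.27]
print(robot.ik(p,Rt(29.5)),robot.ik(p,Rt(209.5)))
robot.goto(p,Rt(29.5)); robot.move_gripper(0.0)
T=tool(); im,d=robot.grab_frame('wrist'); np.save('pics/w1T.npy',T)
cv2.imwrite('pics/w1.png',im[:,:,::-1]); print(robot.read_t(),T[:3,3],robot.read_force())
E
```

```text
[ 49.41385024   9.2284458   -8.94213942   0.         -71.82941478
  70.08614976] [  49.41385024    9.2284458    -8.94213942    0.          -71.82941478
 -109.91385024]
3.3917 [0.49499425 0.28300679 0.27002217] [-0.8769822  -0.09521765  0.3008586 ]
```

View pics/w1.png

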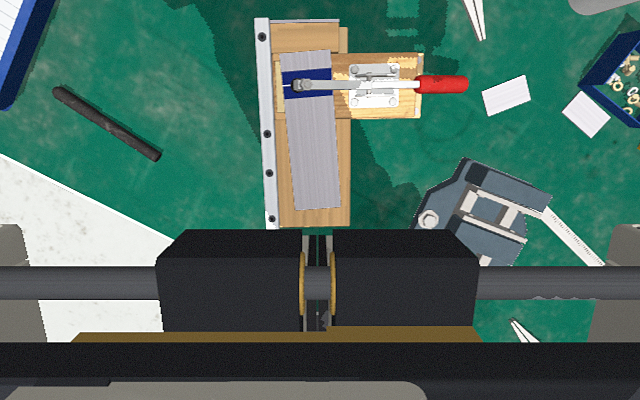

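The wrist view shows the jig upright with its front end at the top: fence at columns 258-278, bar from (305,50) to (318,208), arm foot at (300,85), handle to (468,84). The vise is at (480,210). I'll zoom in to pick corners.

```bash
python3 - <<'E'
import cv2
im=cv2.imread('pics/w1.png')
a=cv2.resize(im[10:125,245:365],None,fx=5,fy=5,interpolation=cv2.INTER_CUBIC)
b=cv2.resize(im[120:235,245:365],None,fx=5,fy=5,interpolation=cv2.INTER_CUBIC)
cv2.imwrite('pics/w1a.png',a);cv2.imwrite('pics/w1b.png',b)
E
```

```text
(no output)
```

View pics/w1a.png

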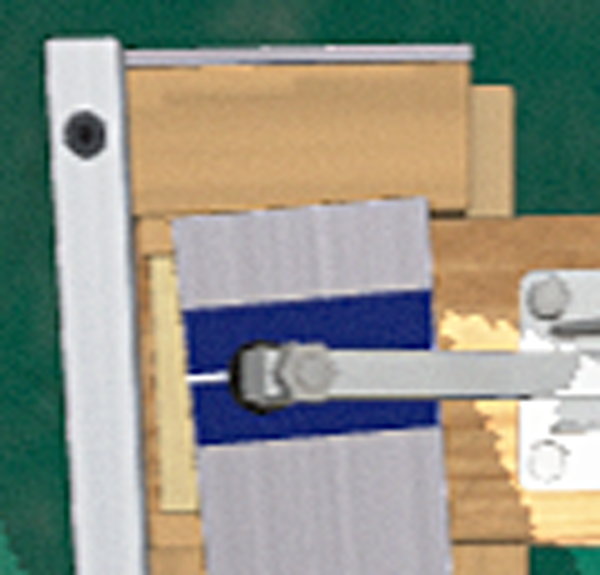

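View pics/w1b.png

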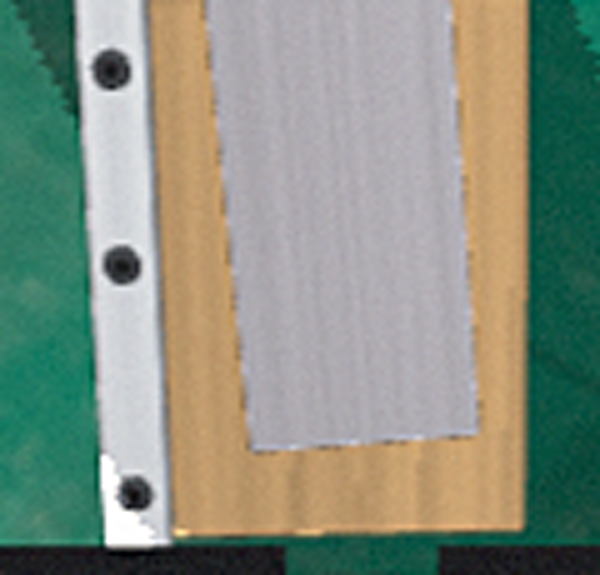

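```bash
cat > m1.py <<'E'
from h import *
T=np.load('pics/w1T.npy'); c=cam('wrist',T)
A=lambda x,y:(245+(x+.5)/5-.5,10+(y+.5)/5-.5); B=lambda x,y:(245+(x+.5)/5-.5,120+(y+.5)/5-.5)
P=lambda uv,z: ray(c,*uv,z)[:2]
jig_pts=[(P(A(120,41),.064),(.062,.096)),(P(B(171,542),.064),(-.150,.096)),(P(A(47,41),.064),(.062,.110)),(P(B(107,546),.064),(-.150,.110)),(P(B(525,530),.052),(-.150,.018))]
W=np.array([a for a,b in jig_pts]);J=np.array([b for a,b in jig_pts])
def rigid(W,J):
    mw,mj=W.mean(0),J.mean(0);H=(J-mj).T@(W-mw);U,S,Vt=np.linalg.svd(H);R=Vt.T@np.diag([1,np.linalg.det(Vt.T@U.T)])@U.T
    return R,mw-R@mj
R,t=rigid(W,J)
if __name__=='__main__':
    print('yaw',np.degrees(np.arctan2(R[1,0],R[0,0])),'org',t)
    print('resid mm',np.round(1000*((R@J.T).T+t-W),1))
    tj=lambda p:R.T@(p-t)*1000
    print('bed front right', tj(P(A(472,46),.052)))
    for n,p in dict(fl=A(175,217),fr=A(425,199),rl=B(250,451),rr=B(480,434),line=A(190,380)).items(): print(n,tj(P(p,.057)))
    for n,p in dict(arm_end=A(232,375)).items(): print(n,tj(P(p,.1)))
    f=np.load('pics/top0_d.npy')
    for n,p in dict(vise=(425,225),viset=(465,160),viser=(550,195)).items(): print(n,tj(P(p,.07)))
    ct=cam('top'); 
    for n,p in dict(vise1=(365,190),vise2=(385,270),marker1=(238,262)).items(): print(n,tj(ray(ct,*p,.07)[:2]))
E
python3 m1.py
python3 - <<'E'
import sys; sys.path.insert(0,'.')
from h import *
# height map over vise from top depth
d=np.load('pics/top0_d.npy'); f,cx,cy,W=cam('top')
v,u=np.mgrid[0:400,0:640]; P=np.stack([(u-cx)/f*d,(v-cy)/f*d,d],-1)@W[:3,:3].T+W[:3,3]
print('vise z',np.percentile(P[175:275,350:415,2],[50,90,97,99,100]), 'jig', np.percentile(P[160:210,255:340,2],[50,90,98,100]))
E
```

```text
yaw 30.433711736404124 org [0.59560205 0.27942139]
resid mm [[ 2.4  1.2]
 [-2.6 -1.3]
 [ 2.   1.5]
 [-2.1 -0.8]
 [ 0.2 -0.5]]
bed front right [59.8078182  30.38762534]
fl [29.5924464 88.031089 ]
fr [32.06759061 39.72827727]
rl [-129.03047033   78.66102769]
rr [-125.97840708   28.8755133 ]
line [-0.50156422 86.37045952]
arm_end [-1.43234828 75.09823635]
vise [-144.00363993  -59.51832997]
viset [-75.33106506 -95.33462635]
viser [-113.20776974 -186.52204191]
vise1 [ -93.19291102 -113.25737111]
vise2 [-277.50829342  -54.56046085]
marker1 [-88.12625191 229.67599185]
vise z [0.01756076 0.06112373 0.06398533 0.0654143  1.05755617] jig [0.03880519 0.06302049 0.08805895 1.05755617]
```

```bash
cat >> h.py <<'E'
YAW=30.43; t0=np.array([.5956,.2794])
_c,_s=np.cos(np.radians(YAW)),np.sin(np.radians(YAW)); RJ=np.array([[_c,-_s],[_s,_c]])
def jw(x,y,z):  # jig mm -> world m
    return np.append(RJ@np.array([x,y])/1000+t0,z/1000)
def fj():
    f=robot.read_force(); return np.append(RJ.T@f[:2],f[2])
def pj(): p=robot.read_position(); return np.append(RJ.T@(p[:2]-t0)*1000,p[2]*1000)
def go(x,y,z,speed=.15): robot.servo_line(jw(x,y,z),ori=Rt(YAW),speed=speed)
def push(x0,y0,x1,y1,z,step,fmax,ax,speed=.03):
    """step from x0,y0 to x1,y1 until reaction along ax exceeds fmax"""
    L=np.hypot(x1-x0,y1-y0); n=int(np.ceil(L/step)); b=fj(); log=[]
    for i in range(1,n+1):
        go(x0+(x1-x0)*i/n,y0+(y1-y0)*i/n,z,speed)
        f=fj()-b; log.append((round(x0+(x1-x0)*i/n,1),round(y0+(y1-y0)*i/n,1),*np.round(f,1)))
        if abs(f[ax])>fmax: break
    return log
E
python3 - <<'E'
from h import *
go(-48,-4,130,.3); go(-48,-4,54,.15); print(pj(),fj())
L=push(-48,-4,-48,50,54,2,6,1)
for l in L: print(l)
print(robot.read_t(),pj())
E
```

```text
[-46.93241639  -3.53633689  55.62223694] [ 0.25555591 -0.29862836  0.61693907]
(-48.0, -2.0, np.float64(-0.3), np.float64(0.4), np.float64(-0.4))
(-48.0, 0.0, np.float64(0.3), np.float64(0.1), np.float64(0.3))
(-48.0, 2.0, np.float64(0.1), np.float64(0.9), np.float64(-1.5))
(-48.0, 4.0, np.float64(-0.7), np.float64(0.3), np.float64(-1.7))
(-48.0, 6.0, np.float64(-0.5), np.float64(1.2), np.float64(-0.2))
(-48.0, 8.0, np.float64(-0.7), np.float64(0.6), np.float64(-0.5))
(-48.0, 10.0, np.float64(0.6), np.float64(0.1), np.float64(0.4))
(-48.0, 12.0, np.float64(-0.1), np.float64(-0.5), np.float64(-0.3))
(-48.0, 14.0, np.float64(0.2), np.float64(0.0), np.float64(-0.6))
(-48.0, 16.0, np.float64(-0.6), np.float64(0.4), np.float64(-0.2))
(-48.0, 18.0, np.float64(-0.8), np.float64(-0.4), np.float64(-0.7))
(-48.0, 20.0, np.float64(0.0), np.float64(-0.5), np.float64(-0.8))
(-48.0, 22.0, np.float64(-0.0), np.float64(0.5), np.float64(-0.2))
(-48.0, 24.0, np.float64(-0.7), np.float64(-0.1), np.float64(0.4))
(-48.0, 26.0, np.float64(-0.0), np.float64(-0.6), np.float64(-0.5))
(-48.0, 28.0, np.float64(-0.8), np.float64(-1.0), np.float64(-0.4))
(-48.0, 30.0, np.float64(-0.7), np.float64(-0.6), np.float64(-0.3))
(-48.0, 32.0, np.float64(-0.5), np.float64(-3.4), np.float64(-0.1))
(-48.0, 34.0, np.float64(1.0), np.float64(-11.9), np.float64(-1.2))
9.4667 [-48.23792968  32.18800208  54.00295193]
```

```bash
python3 - <<'E'
from h import *
go(-48,18,54,.2); go(-100,24,54,.15)
L=push(-100,24,-100,40,54,1.5,6,1)
for l in L: print(*l)
go(-100,18,54,.2)
# look
go(-110,40,180,.3); robot.dwell(.2)
T=tool(); im,d=robot.grab_frame('wrist'); np.save('pics/w2T.npy',T)
cv2.imwrite('pics/w2.png',im[:,:,::-1]); print(robot.read_t(),pj())
E
```

```text
-100.0 25.5 0.2 -0.3 -1.1
-100.0 26.9 0.2 0.2 -0.4
-100.0 28.4 0.3 0.6 -0.8
-100.0 29.8 1.0 -0.4 -0.5
-100.0 31.3 0.3 -0.3 -0.1
-100.0 32.7 1.8 -6.6 -0.1
12.7917 [-110.57495843   39.79732021  178.80510064]
```

View pics/w2.png

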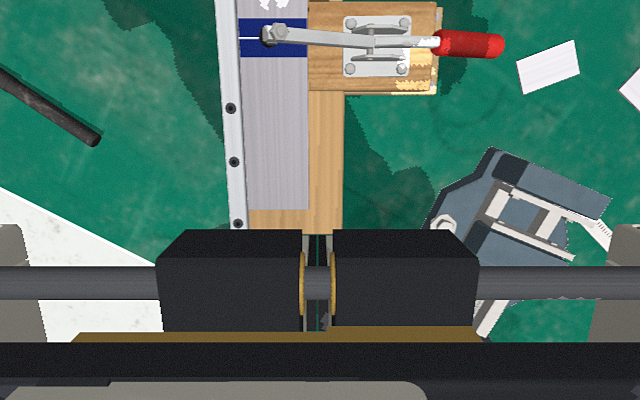

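The bar now lies along the fence, with its rear edge at v≈209 and no visible gap (edge at u≈240-247). Next I'll slide it forward from behind.

```bash
python3 - <<'E'
from h import *
c=cam('wrist',np.load('pics/w2T.npy'))
for p in [(247,210),(307,209),(310,17)]: print(RJ.T@(ray(c,*p,.057)[:2]-t0)*1000)
go(-156,69,75,.3); go(-156,69,54.5,.15); 
L=push(-156,69,-142,69,54.5,7,15,0,.06)
L+=push(-142,69,-81,69,54.5,5,15,0,.06)
for l in L: print(*l)
print(robot.read_t())
go(-90,69,54.5); go(-92,69,180,.3); robot.dwell(.2)
T=tool(); im,d=robot.grab_frame('wrist'); np.save('pics/w3T.npy',T)
cv2.imwrite('pics/w3.png',im[:,:,::-1]); print(robot.read_t(),pj())
E
```

```text
[-127.35489835   96.55441259]
[-126.49650495   47.61318399]
[15.99320558 44.48059423]
-149.0 69.0 -0.7 -0.2 0.1
-142.0 69.0 0.0 -0.1 -0.0
-137.3 69.0 -0.9 0.5 -0.8
-132.6 69.0 -1.2 -0.3 0.2
-127.9 69.0 -1.3 -0.9 -1.0
-123.2 69.0 -0.8 -0.3 -0.2
-118.5 69.0 -0.5 -0.3 -0.5
-113.8 69.0 -0.0 -1.3 0.6
-109.2 69.0 -0.3 -0.9 0.1
-104.5 69.0 -1.6 -0.5 0.1
-99.8 69.0 -0.7 -0.4 0.8
-95.1 69.0 -0.5 0.4 0.5
-90.4 69.0 -1.4 -0.3 -0.0
-85.7 69.0 -0.9 -0.0 -0.4
-81.0 69.0 -0.2 0.1 -0.7
17.4
18.4667 [-92.52101297  68.85602574 178.87938285]
```

View pics/w3.png

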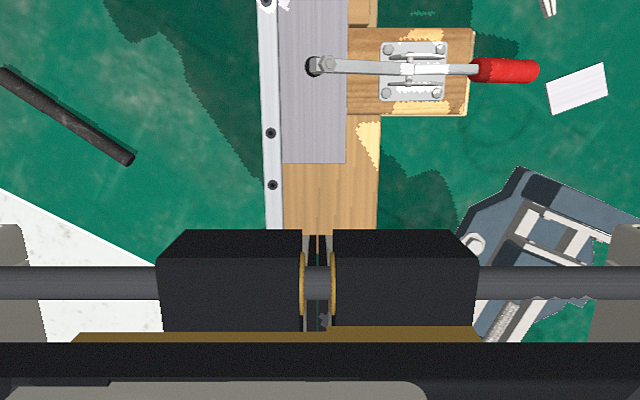

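The rear edge is now at v≈163 and the bar still lies along the fence, but the front end is out of view. I'll move forward to see it.

```bash
python3 - <<'E'
from h import *
go(-15,66,185,.3); robot.dwell(.2)
T=tool(); im,d=robot.grab_frame('wrist'); np.save('pics/w4T.npy',T)
cv2.imwrite('pics/w4.png',im[:,:,::-1]); print(robot.read_t(),pj())
im=im[:,:,::-1]
cv2.imwrite('pics/w4a.png',cv2.resize(im[40:160,240:380],None,fx=5,fy=5,interpolation=cv2.INTER_CUBIC))
E
```

```text
19.125 [-15.65830943  66.04178435 185.14193775]
```

View pics/w4.png

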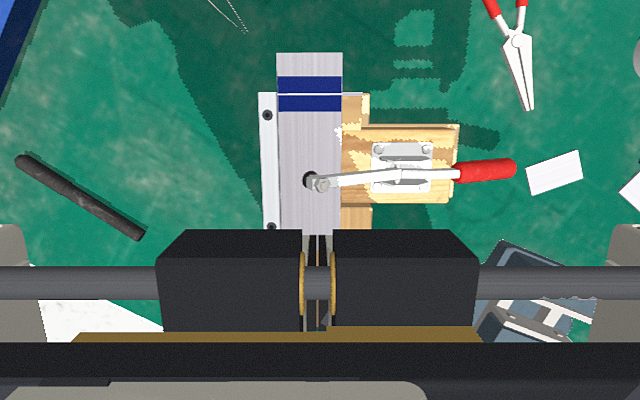

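View pics/w4a.png

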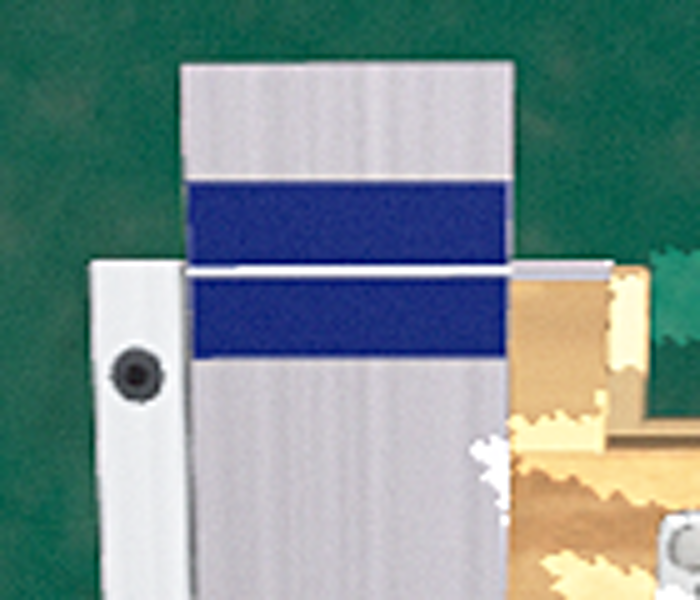

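```bash
cat > m4.py <<'E'
from h import *
c=cam('wrist',np.load('pics/w4T.npy'))
A=lambda x,y:(240+(x+.5)/5-.5,40+(y+.5)/5-.5)
def q(n,x,y,z): print(n,np.round(RJ.T@(ray(c,*A(x,y),z)[:2]-t0)*1000,1))
q('front L',181,63,.057);q('front R',514,62,.057);q('line L',190,272,.057);q('line R',505,269,.057)
q('steel end',612,261,.052);q('steel end2',515,261,.052);q('fence end o',90,260,.064);q('fence end i',186,260,.064)
q('fence face near',188,560,.064);q('bar edge lowR',507,590,.057)
E
python3 m4.py; python3 - <<'E'
import sys;sys.path.insert(0,'.')
import cv2
im=cv2.imread('pics/w4.png')
for u in (280,300,320,335): print(u,[int(x) for x in im[48:56,u].sum(1)],[int(x) for x in im[90:98,u].sum(1)])
for u in (345,350,356,361): print(u,[int(x) for x in im[88:98,u].sum(1)])
E
```

```text
front L [88.6 96.3]
front R [88.7 46.9]
line L [58.7 95.8]
line R [59.2 47.7]
steel end [60.5 30.7]
steel end2 [60.5 45.8]
fence end o [ 60.4 109.9]
fence end i [60.4 95.6]
fence face near [15.6 96.6]
bar edge lowR [ 9.8 46.4]
280 [202, 188, 182, 171, 308, 668, 642, 627] [190, 187, 141, 503, 765, 378, 166, 185]
300 [190, 160, 176, 149, 323, 666, 643, 634] [208, 199, 142, 675, 765, 357, 172, 212]
320 [184, 209, 188, 151, 437, 638, 642, 637] [212, 191, 127, 686, 765, 364, 161, 186]
335 [203, 183, 168, 143, 458, 622, 629, 617] [218, 194, 144, 694, 730, 302, 169, 212]
345 [250, 238, 222, 167, 635, 640, 579, 624, 548, 574]
350 [214, 215, 219, 146, 649, 642, 585, 631, 517, 519]
356 [192, 190, 161, 134, 666, 633, 592, 629, 508, 519]
361 [186, 173, 179, 137, 765, 643, 575, 602, 459, 568]
```

By rays, the front edge is at jig x 88.65 and the line at 59.0. The steel end is at 60.5, so the bar needs about 1.6 mm more. I'll finish the slide, then check flushness with light side pushes at each end.

```bash
python3 - <<'E'
from h import *
go(-95,69,130,.3); go(-95,69,54.5,.2); go(-84,69,54.5,.08); go(-79.4,69,54.5,.02); robot.dwell(.15); print(pj(),fj())
go(-90,69,54.5,.1); go(-90,69,80,.2);go(-50,18,80,.3); go(-50,18,54.5,.2); go(-50,26,54.5,.15)
L=push(-50,26,-50,38,54.5,1.5,5,1)
for l in L: print(*l)
go(-50,20,54.5,.2); go(-50,10,135,.3); go(46,10,135,.3); go(46,10,54.5,.2); go(46,26,54.5,.12)
print(robot.read_t())
L=push(46,26,46,38,54.5,1.5,5,1)
for l in L: print(*l)
go(46,18,54.5,.2); go(46,18,135,.3); go(-15,66,185,.3); robot.dwell(.2)
T=tool(); im,d=robot.grab_frame('wrist'); np.save('pics/w5T.npy',T)
cv2.imwrite('pics/w5.png',im[:,:,::-1]); print(robot.read_t(),pj())
im=im[:,:,::-1]
cv2.imwrite('pics/w5a.png',cv2.resize(im[40:160,240:380],None,fx=5,fy=5,interpolation=cv2.INTER_CUBIC))
E
```

```text
[-79.40494137  68.98614343  54.57710393] [-0.76545753  0.05389279  1.07243625]
-50.0 27.5 0.9 -0.6 -0.2
-50.0 29.0 0.8 -0.5 -0.3
-50.0 30.5 0.9 -0.1 -0.2
-50.0 32.0 0.4 -1.4 0.4
-50.0 33.5 -0.1 -6.4 1.8
25.5917
46.0 27.5 -1.0 0.4 0.0
46.0 29.0 -0.5 0.8 -0.2
46.0 30.5 0.6 1.5 -0.2
46.0 32.0 -0.5 -0.8 0.8
46.0 33.5 0.3 -4.4 0.7
46.0 35.0 0.2 -8.7 0.7
28.4667 [-15.16014365  65.42156891 183.46198703]
```

View pics/w5a.png

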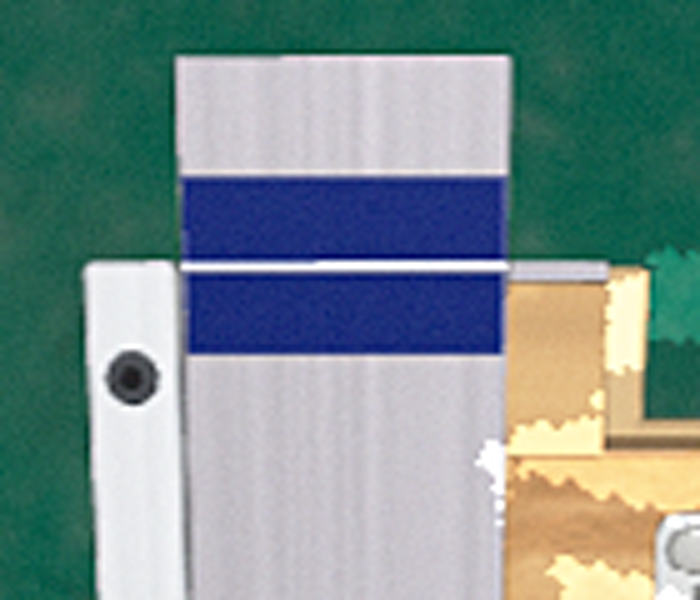

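View pics/w5.png

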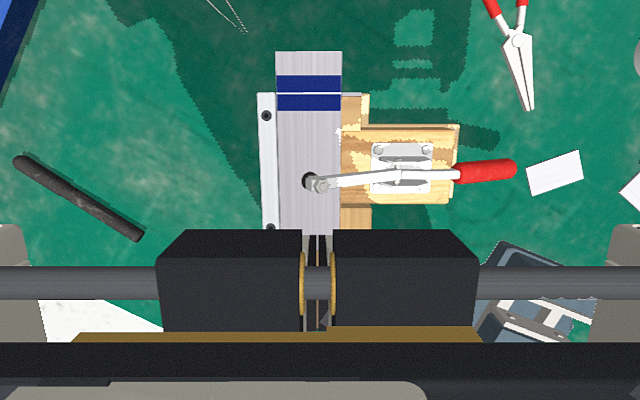

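```bash
cat > m5.py <<'E'
import sys
from h import *
def edge(im,u0,u1,v0,v1,rise=True):
    """subpixel row of strongest edge in mean column profile (upsampled)"""
    p=im[v0:v1,u0:u1].sum(2).mean(1); g=np.diff(p)*(1 if rise else -1); k=np.argmax(g)
    w=np.clip(g[max(k-1,0):k+2],0,None); return v0+0.5+(np.arange(max(k-1,0),max(k-1,0)+len(w))*w).sum()/w.sum()
def meas(n,bar_u=(282,337),st_u=(345,359),z=True):
    im=cv2.imread(f'pics/{n}.png').astype(float); c=cam('wrist',np.load(f'pics/{n}T.npy'))
    J=lambda u,v,z:(RJ.T@(ray(c,u,v,z)[:2]-t0)*1000)[0]
    fr=edge(im,*bar_u,44,60); s=edge(im,*st_u,84,98)
    p=im[88:100,bar_u[0]:bar_u[1]].sum(2).mean(1)-200; p=np.clip(p,0,None); ln=88+(np.arange(12)*p).sum()/p.sum()
    um=310
    print(n,'px',fr,ln,s,'front',J(um,fr,.057),'line',J(um,ln,.057),'steel',J(352,s,.052))
    print(' overhang',J(um,fr,.057)-J(352,s,.052),'line-steel',J(um,ln,.057)-J(352,s,.052))
meas('w4');meas('w5')
E
python3 m5.py; sed -i "s/^meas('w4.*//" m5.py
```

```text
w4 px 52.00770396564789 93.67897615069117 91.5 front 88.72935205084967 line 59.00495277156155 steel 60.73118098242953
 overhang 27.99817106842014 line-steel -1.7262282108679798
w5 px 50.57932411891548 92.76570882750936 91.76001195457262 front 89.81013089385745 line 59.94769550737346 steel 60.76701990506676
 overhang 29.043110988790687 line-steel -0.8193243976933005
```

Overhang now reads 29.0 mm by the front edge (29.2 by the line). I'll add a final 0.9 mm push and check again.

```bash
python3 - <<'E'
from h import *
go(-95,69,130,.3); go(-95,69,54.5,.2); go(-83,69,54.5,.08); go(-78.45,69,54.5,.02); robot.dwell(.15); print(pj(),fj())
go(-88,69,54.5,.1); go(-88,69,140,.3); go(-15,66,185,.3); robot.dwell(.2)
T=tool(); im,d=robot.grab_frame('wrist'); np.save('pics/w6T.npy',T)
cv2.imwrite('pics/w6.png',im[:,:,::-1]); print(robot.read_t(),pj())
import m5; m5.meas('w6')
im=im[:,:,::-1]
cv2.imwrite('pics/w6a.png',cv2.resize(im[40:160,240:380],None,fx=5,fy=5,interpolation=cv2.INTER_CUBIC))
E
```

```text
[-78.50627722  68.96306213  54.55807288] [-0.15948663 -1.35449011 -0.04096118]
31.6583 [-16.02225802  65.9416754  184.19314082]
w6 px 47.99462248777838 90.21642726858185 90.5 front 90.61772195091562 line 60.791343082379136 steel 60.71313118740525
 overhang 29.90459076351037 line-steel 0.07821189497388303
```

View pics/w6a.png

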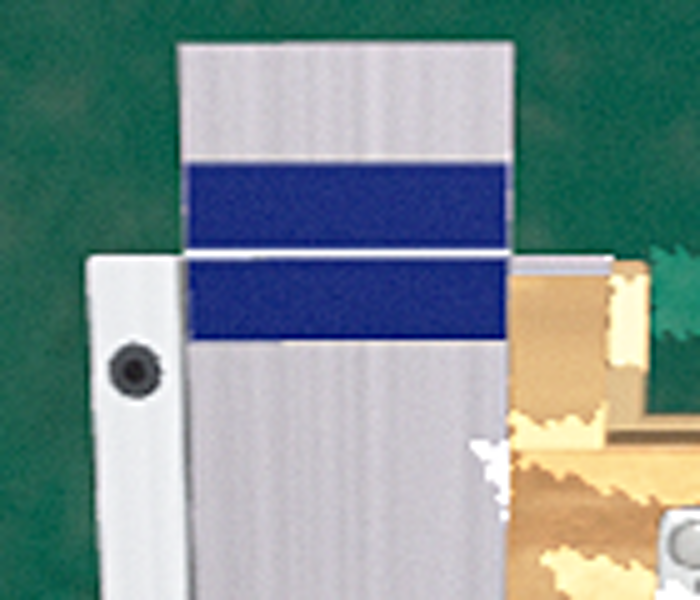

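The scribed line (row ≈253 in the crop) now matches the steel end (≈256 at 5 mm lower), giving an overhang of 29.9 mm with the bar flush. Now I'll press the clamp.

```bash
python3 - <<'E'
from h import *
go(-1,65,150,.2); go(-1,65,122,.12); robot.dwell(.1)
b=fj(); z=122
while z>71:
    z-=2; go(-1,65,z,.04); f=fj()-b; print(z,np.round(f,1))
    if f[2]>11: break
robot.dwell(.2); print(pj(),fj()-b,robot.read_t())
go(-1,65,150,.15); go(-30,66,200,.3); robot.dwell(.2)
T=tool(); im,d=robot.grab_frame('wrist'); np.save('pics/w7T.npy',T)
cv2.imwrite('pics/w7.png',im[:,:,::-1]); print(robot.read_t(),pj())
im,d=robot.grab_frame('side'); im=im[:,:,::-1]
cv2.imwrite('pics/s7.png',cv2.resize(im[160:230,260:370],None,fx=6,fy=6,interpolation=cv2.INTER_CUBIC))
E
```

```text
120 [-0.2  0.5 -0.2]
118 [-0.7  1.2 -1.4]
116 [ 0.3  2.  -0.8]
114 [-0.3 -0.1 -1.3]
112 [ 0.   0.7 -0.6]
110 [ 0.1  0.5 -0.4]
108 [ 0.5  0.3 -1. ]
106 [ 0.5  0.5 -0.8]
104 [-0.6  0.3  1.8]
102 [0.8 0.2 2.9]
100 [2.1 1.2 3.8]
98 [1.8 3.1 4.3]
96 [0.  5.4 3.8]
94 [-0.3  7.7  5.7]
92 [-0.8 10.1  6. ]
90 [-0.7  8.2  6. ]
88 [0.7 9.3 5.6]
86 [1.  3.4 3.6]
84 [2.  2.1 2.6]
82 [1.4 2.2 2.1]
80 [2.  2.  1.9]
78 [1.2 1.4 1.7]
76 [-0.1  1.7  2.2]
74 [-0.9  2.9  2.9]
72 [-5.3  3.2 14.3]
[-0.93110003 65.12336261 73.66720999] [-4.85830226  3.54669045 14.81634062] 38.9333
40.1917 [-30.48027554  65.83123389 198.26530991]
```

View pics/w7.png

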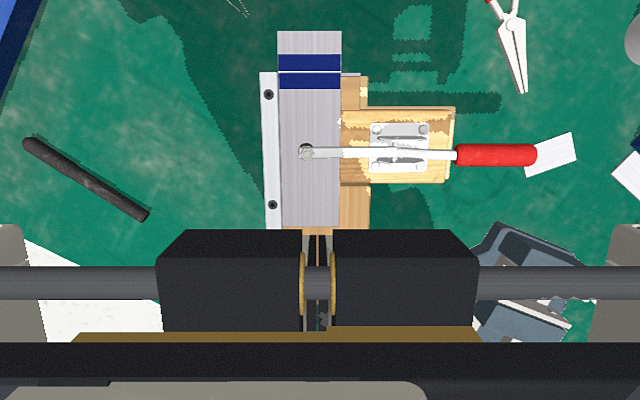

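View pics/s7.png

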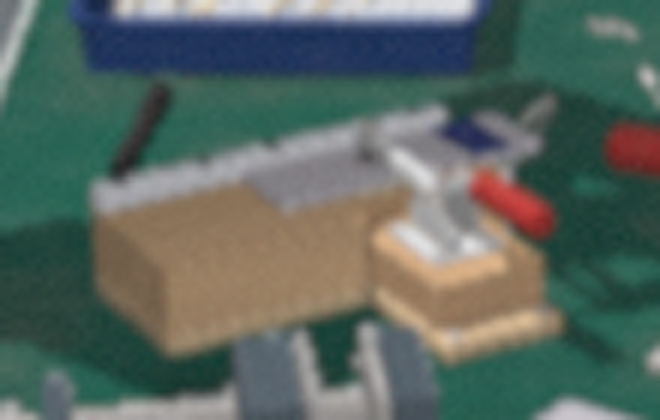

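The arm is down with its foot on the bar at (305,152). It hit a firm stop (14 N) at z≈74 mm. I'll check the overhang again in this view.

```bash
python3 - <<'E'
from h import *
from m5 import edge
im=cv2.imread('pics/w7.png').astype(float); c=cam('wrist',np.load('pics/w7T.npy'))
J=lambda u,v,z:(RJ.T@(ray(c,u,v,z)[:2]-t0)*1000)
fr=edge(im,284,336,22,40); s=edge(im,345,357,64,80)
p=np.clip(im[66:80,284:336].sum(2).mean(1)-200,0,None); ln=66+(np.arange(14)*p).sum()/p.sum()
print(fr,ln,s,J(310,fr,.057)[0]-J(351,s,.052)[0],J(310,ln,.057)[0]-J(351,s,.052)[0])
i=cv2.imread('pics/w7.png'); cv2.imwrite('pics/w7a.png',cv2.resize(i[25:145,250:370],None,fx=5,fy=5,interpolation=cv2.INTER_CUBIC));cv2.imwrite('pics/w7b.png',cv2.resize(i[130:235,250:370],None,fx=5,fy=5,interpolation=cv2.INTER_CUBIC))
E
```

```text
30.391145475834783 71.45405968214054 72.3738689829895 30.04452054969267 0.3395224114305293
```

View pics/w7a.png

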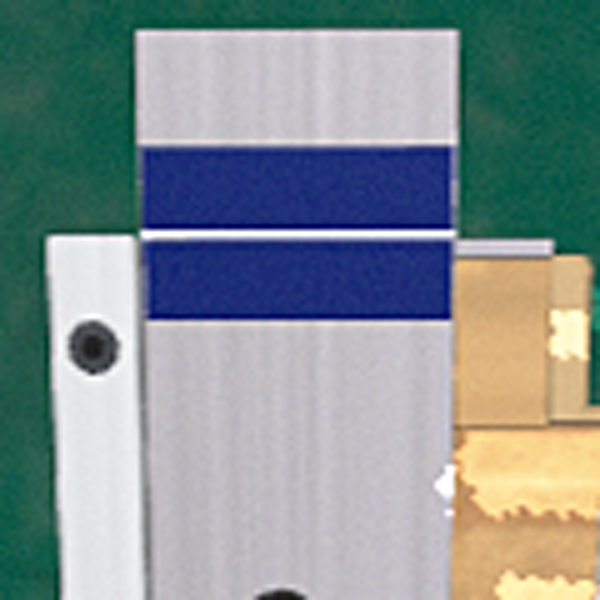

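View pics/w7b.png

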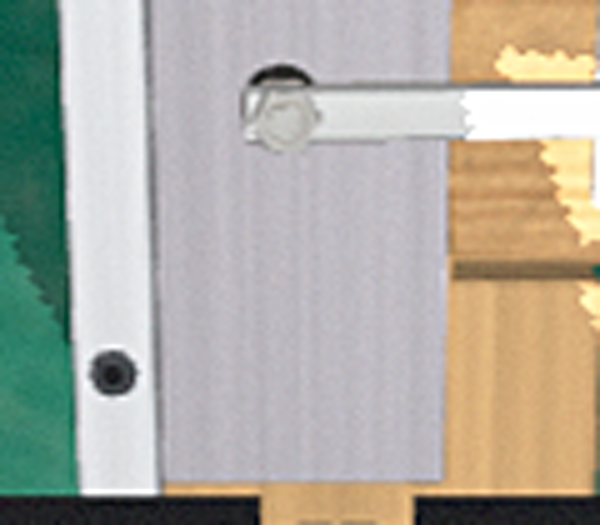

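The overhang is 30.0 mm and the line is within about 0.3 mm of the end. The bar is against the fence along its whole length, the foot is on the bar, and the gripper is clear.

```bash
python3 - <<'E'
from rig import robot
print(robot.read_t()); print(robot.job_done())
E
```

```text
40.2417
the job is handed in; nothing more can be done
None
```

The bar is set up in the jig and clamped, and I handed the job in at 40.2 s of the 58 s allowed.

**What I did:** With the fingers shut, I pushed the bar sideways against the fence. I then slid it forward from behind, checked flushness with light side pushes at both ends, and pushed a last 0.9 mm forward. Finally I pressed the clamp arm down and moved the gripper clear.

**Last checks (wrist camera, after clamping):**
- **Overhang:** 30.0 mm, with the scribed line about 0.3 mm from the steel-faced end. Before clamping these read 29.9 mm and 0.1 mm.
- **Fence:** no gap was visible between the bar and the fence along the length I could see.
- **Clamp:** the arm met a firm stop of about 14 N, with the fingertips at 74 mm above the bench. That matches the height given for the foot resting on the bar.
- **Other items:** my pushes stayed on the jig, well away from the offcuts, marker and caliper. I did not re-measure where they lie.

**What disagreed:** my first fit of the jig's position was off by up to about 2.5 mm along the fence. I therefore set the final overhang by comparing the bar directly with the steel end.

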